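# Cull the damaged boss heads from a class set

### The arm

A 7-joint arm with a two-finger parallel gripper is mounted at the origin on the work surface. World frame = base frame: x ahead of the robot, y to its left, z up, the work surface at z = 0. Lengths are in m, angles in rad, forces in N, time in s.
With the tool pointing down it reaches from about 0.4 to 0.85 m from the base axis. Payload 10.4 kg.
Tool frame: the origin (TCP) lies between the finger pads; the fingertips stand 22 mm ahead of it and the grasp point (between the pads) lies 3 mm ahead of it; z points along the fingers, y is the line along which they close (so a half turn about z gives the same grasp; the last joint's range is limited). The gripper opens to 85 mm and grips with 20 to 120 N. Pads are 22 mm wide; open, the fingers measure 114 mm over their backs; the gripper's body (76 mm by 85 mm) begins 54 mm behind the grasp point. The pads swing forward as they close: fully open they stand 13 mm farther back than shut.
Start: joints at [1.209, 0.332, -0.065, 1.46, 0.022, 1.35, -0.088], TCP at [0.208, -0.589, 0.253] pointing down, gripper open.
Joint ranges: [-2.6, 2.6], [-0.5, 2.12], [-1.47, 1.34], [0.16, 2.42], [-1.27, 4.41], [0.06, 2.06], [-2.6, 2.6]. Speed limits (rad/s): [2.22, 2.22, 2.79, 2.79, 3.14, 3.14, 3.14].

### API

Orientations are given as a unit quaternion [x, y, z, w].
In Python, from workcell import manip, camera, ticket, boxes_of, outline_of gives the robot as it stands.
- The arm moves only by the tool carry_out, never from a script. Its argument "deltas" is a list of rows, each a list of 5 numbers: the shift along the tool's x, y, z as a fraction of full scale, then the turn about the tool's z as a fraction of full scale, then the opening, from -1 (shut) to 1 (fully open), so that 0 is half open. In form: [[tx, ty, tz, spin, gripper], ...]. A call has 1 to 20 rows; each row is the pose to reach, as a shift and turn from the pose commanded when the call began, along the tool's axes at that moment; what a row does not reach only later rows make up. Full scale, the value 1, is 150 mm for a shift and 30 degrees for a turn. A row lasts 1/8 s, in which the tool goes at most 62.5 mm and 10.7 degrees, less where a joint would pass 70% of its speed; a pose out of reach is approached as far as the arm can. A call with a number of a shift or a turn outside -1 to 1 is refused whole. A call with a gripper value outside its range is refused whole. The fingers move at their own pace and stop on an object; "force" is the grip in N (left out, the last holds). Time passes only in rows, so rows that repeat a pose let the fingers close. It gives the time, the measured TCP pose, the force, the opening and the grip force at its end, in the units of the state.
- manip.get_obs(): the state, without advancing time (a new reading comes with each control period).
- camera(name): name is "side" or "top"; returns a dict with "img" (480x640x3 uint8, red, green, blue), "depth" (480x640 float32, m along the optical axis (not along the pixel's ray), 0 where there is no reading), "vertical_fov" (degrees; the focal length in pixels is half the picture's height over the tangent of half this angle, whatever the lens; pixels are square), "cx", "cy" (the principal point, pixels), "R" (3x3) and "t" (3): a world point X has camera coordinates R X + t. Camera axes: x right, y down, z forward; pixel columns grow to the right and rows downward; lengths in m; the calibration is good to about 2 mm. A picture is of the moment at which its call begins.
- ticket.hand_in(): hands the job in; it is judged then, once.
Trained networks look in a picture, given as the dict that the camera call returned (one of the last four; its "shot" number tells which), for a name from the list of things; names that differ only in an ending like _2 or _b are one class to them, and where a whole thing is asked for, a point or a joint stands for the part that bears it (a point fixed in the world has none). Each returns a list of dicts, best first, with "conf" (0 to 1); they miss things now and then, are a little off and sometimes report something else, mostly with a low value. They report only what shows in the picture. A call takes as long as a camera call. They do not tell look-alikes from the thing itself.
- boxes_of(query, picture): "position" ([x, y, z] in m, in world coordinates, good to about 4 mm: the middle of the surface that is visible of it).
- outline_of(query, picture): "region" (480x640 bool, what is visible of it).
The state is a dict: "clock": time; "joint_pos": joint angles; "joint_velocities": joint speeds; "tau": joint torques, N m; "position": TCP position; "ee_rot": TCP orientation; "ft_force": force on the tool from outside, world axes, zero at the start; "torque": the same for the moment, N m; "grip_width": opening from 0.0 (shut) to 1.0 (fully open); "grasp_force": force on a finger pad.
Only numpy, scipy, OpenCV 4.12 (cv2) and the standard library are available. Lean on these libraries where they do the work, as an engineer would, in place of code of your own. Each camera call takes 0.05 s, during which the arm holds its last target. There are 200 camera calls.

### The job

Check through the boss heads lying on the broad white tray and cull the three damaged ones (a thumbscrew missing, a jaw snapped off, a thumbscrew bent): lay each of them flat on the floor of the empty crate, set down rather than dropped and not on top of one another. Leave the sound boss heads and everything else where they are.

Things in the scene. Friction and masses are not known exactly. Their poses are not given: they have to be found in the camera images.
- tray: broad white collecting tray, 360 x 360 mm, fixed to the bench, with a low lip 16 mm high; floor 4 mm thick. Origin at the centre of its underside
- boss_1_mid (a point): grey cast boss head, casting 58 x 26 x 26 mm, lying flat. Origin at its centre, 13 mm above its underside; x along its length, z up. Solid web between the jaws: x -8..8 mm, full 26 mm width (y) and height. SOUND: both jaws whole, a straight steel wing thumbscrew at each end, 14 to 18 mm out of the end wall (ends at most 47 mm from the origin)
- boss_2_mid (a point): grey cast boss head, casting 58 x 26 x 26 mm, lying flat. Origin at its centre, 13 mm above its underside; x along its length, z up. Solid web between the jaws: x -8..8 mm, full 26 mm width (y) and height. DAMAGED: thumbscrew of the +x end missing, that end is a bare wall at x = 29 mm; the -x screw is in place and ends at x = -45 mm. About 0.17 kg
- boss_3_mid (a point): grey cast boss head, casting 58 x 26 x 26 mm, lying flat. Origin at its centre, 13 mm above its underside; x along its length, z up. Solid web between the jaws: x -8..8 mm, full 26 mm width (y) and height. SOUND: both jaws whole, a straight steel wing thumbscrew at each end, 14 to 18 mm out of the end wall (ends at most 47 mm from the origin)
- boss_4_mid (a point): grey cast boss head, casting 58 x 26 x 26 mm, lying flat. Origin at its centre, 13 mm above its underside; x along its length, z up. Solid web between the jaws: x -8..8 mm, full 26 mm width (y) and height. SOUND: both jaws whole, a straight steel wing thumbscrew at each end, 14 to 18 mm out of the end wall (ends at most 47 mm from the origin). It lies the other way up from the rest, which is no fault
- boss_5_mid (a point): grey cast boss head, casting 58 x 26 x 26 mm, lying flat. Origin at its centre, 13 mm above its underside; x along its length, z up. Solid web between the jaws: x -8..8 mm, full 26 mm width (y) and height. DAMAGED: +x jaw snapped off with its end wall and thumbscrew, only a stub out to x = 18 mm is left; the -x end is whole, its screw ends at x = -47 mm. About 0.13 kg
- boss_6_mid (a point): grey cast boss head, casting 58 x 26 x 26 mm, lying flat. Origin at its centre, 13 mm above its underside; x along its length, z up. Solid web between the jaws: x -8..8 mm, full 26 mm width (y) and height. SOUND: both jaws whole, a straight steel wing thumbscrew at each end, 14 to 18 mm out of the end wall (ends at most 47 mm from the origin)
- boss_7_mid (a point): grey cast boss head, casting 58 x 26 x 26 mm, lying flat. Origin at its centre, 13 mm above its underside; x along its length, z up. Solid web between the jaws: x -8..8 mm, full 26 mm width (y) and height. DAMAGED: the thumbscrew of the -x end is bent 55 degrees sideways, towards -y, outside the end wall (nothing of it beyond 50 mm from the origin); the +x screw is straight and ends at x = 45 mm. About 0.17 kg
- boss_8_mid (a point): grey cast boss head, casting 58 x 26 x 26 mm, lying flat. Origin at its centre, 13 mm above its underside; x along its length, z up. Solid web between the jaws: x -8..8 mm, full 26 mm width (y) and height. SOUND: both jaws whole, a straight steel wing thumbscrew at each end, 14 to 18 mm out of the end wall (ends at most 47 mm from the origin)
- beaker_mid (a point): small glass beaker standing on the tray among the boss heads, diameter 54 mm, 60 mm tall. Point at its centre, half-way up. Leave alone
- bung_mid (a point): black rubber bung standing on the tray, diameter 29 mm, 26 mm tall. Point at its centre, half-way up. Leave alone
- sample_bottle_mid (a point): small glass sample bottle with a white cap standing on the tray, diameter 28 mm, 58 mm tall. Point at its centre, half-way up. Leave alone
- loose_screw_mid (a point): loose wing thumbscrew lying on the tray, 36 mm long (x -18..18 mm), wing 20 mm wide, 7 mm thick. Point at its middle, 3.5 mm above its underside. Leave alone
- crate: the EMPTY low crate of white plastic with blue clip handles on its short ends, fixed to the bench, left or right of the tray; outside 250 mm (its x) x 160 mm (its y) x 50 mm high, walls and floor 4 mm. Origin at the centre of its underside
- clamp_crate: the other crate of the same kind, on the other side of the tray, already holding three retort clamps (heaped up to 50 mm high), fixed. Same size and origin. Not for the boss heads
- amber_bottle: amber glass reagent bottle with a black cap standing on the bench, diameter 76 mm, 172 mm tall. Origin at the centre of its underside. Leave alone
- wash_bottle: white plastic wash bottle with a red bent spout standing on the bench, diameter 74 mm, 187 mm tall; the spout reaches 48 mm from its axis. Origin at the centre of its underside. Leave alone
Mind the look-alikes: they are no part of the job. What is shaped like the part that bears boss_5_mid but yellow is not meant.

How it is judged:
By the outcome, as a careful person would: the job done as asked, in the order asked, and still so for the second after the job is handed in, with the robot touching nothing.
It also fails if it takes over 72 s, if anything falls off the work surface, if the arm or the gripper's body presses on something with over 40 N, if the wrist force passes 120 N, or if a joint passes its speed limit or range.

## Working session

There is one attempt and no reset: what is moved stays moved. The work goes in short steps, Python scripts to look and compute and a tool call to move; the robot and the scene stay as the last step left them, time stands still between calls to the robot, and variables do not carry over. Pictures are saved under pics/ and viewed, at most 10 in all, crops included, and the job is handed in when it is done.

Besides the shell and the picture viewer there is one more tool, called by a JSON object that holds its "op" and its "data", one argument or row to a line. carry_out: Moves the arm, as the interface text tells. Its arguments: {"type":"object","properties":{"deltas":{"type":"array","items":{"type":"array","items":{"type":"number"}}},"force":{"type":"number"}},"required":["deltas"]}

```bash
mkdir -p pics; cat > h.py <<'E'
import numpy as np, cv2
from workcell import manip, camera, ticket, boxes_of, outline_of
def world(p):
    h,w=p['depth'].shape; f=h/2/np.tan(np.radians(p['vertical_fov'])/2)
    v,u=np.mgrid[:h,:w]; d=p['depth']
    c=np.stack([(u-p['cx'])/f*d,(v-p['cy'])/f*d,d],-1)
    return (c-p['t'])@p['R']   # R^T (c-t)
def pix(p,X):
    f=480/2/np.tan(np.radians(p['vertical_fov'])/2)
    c=p['R']@np.array(X)+p['t']; return c[0]/c[2]*f+p['cx'],c[1]/c[2]*f+p['cy']
def save(n,im,s=1): cv2.imwrite('pics/'+n,cv2.resize(im[...,::-1],None,fx=s,fy=s,interpolation=cv2.INTER_CUBIC))
E
python3 - <<'E'
from h import *
o=manip.get_obs(); print({k:np.round(v,3) for k,v in o.items()})
p=camera('top'); s=camera('side'); save('top.png',p['img'],1.25); save('side.png',s['img'],1.25)
for q in ['boss_1_mid','crate','clamp_crate','tray','beaker_mid','bung_mid','sample_bottle_mid','loose_screw_mid','amber_bottle','wash_bottle']:
    for b in boxes_of(q,p): print(q,round(b['conf'],2),np.round(b['position'],3),np.round(pix(p,b['position'])))
E
```

```text
{'clock': np.float64(0.0), 'joint_pos': array([ 1.209,  0.333, -0.065,  1.461,  0.022,  1.35 , -0.088]), 'joint_velocities': array([-0.   ,  0.001, -0.002,  0.   , -0.   , -0.001,  0.   ]), 'tau': array([ 0.0000e+00, -6.2545e+01,  4.9000e-02, -3.9159e+01,  1.6000e-02,
        1.0000e-02,  0.0000e+00]), 'position': array([ 0.208, -0.589,  0.253]), 'ee_rot': array([ 0.986,  0.169, -0.   , -0.001]), 'ft_force': array([-0.007, -0.052,  0.25 ]), 'torque': array([-0.002, -0.037,  0.054]), 'grasp_force': np.float64(0.0), 'grip_width': np.float64(1.001)}
boss_1_mid 0.51 [ 0.447 -0.015  0.025] [333. 258.]
crate 0.76 [0.474 0.369 0.009] [189. 248.]
crate 0.61 [ 0.609 -0.068  0.062] [354. 194.]
crate 0.43 [0.657 0.104 0.027] [288. 179.]
clamp_crate 0.55 [ 0.501 -0.376  0.007] [468. 238.]
tray 0.78 [ 0.547 -0.007  0.004] [330. 221.]
beaker_mid 0.82 [ 0.561 -0.126  0.018] [375. 215.]
bung_mid 0.44 [0.606 0.049 0.029] [309. 198.]
sample_bottle_mid 0.53 [ 0.609 -0.066  0.061] [353. 194.]
loose_screw_mid 0.58 [0.494 0.032 0.01 ] [316. 240.]
amber_bottle 0.7 [ 0.698 -0.309  0.12 ] [451. 153.]
wash_bottle 0.78 [0.709 0.32  0.121] [199. 149.]
```

View pics/top.png

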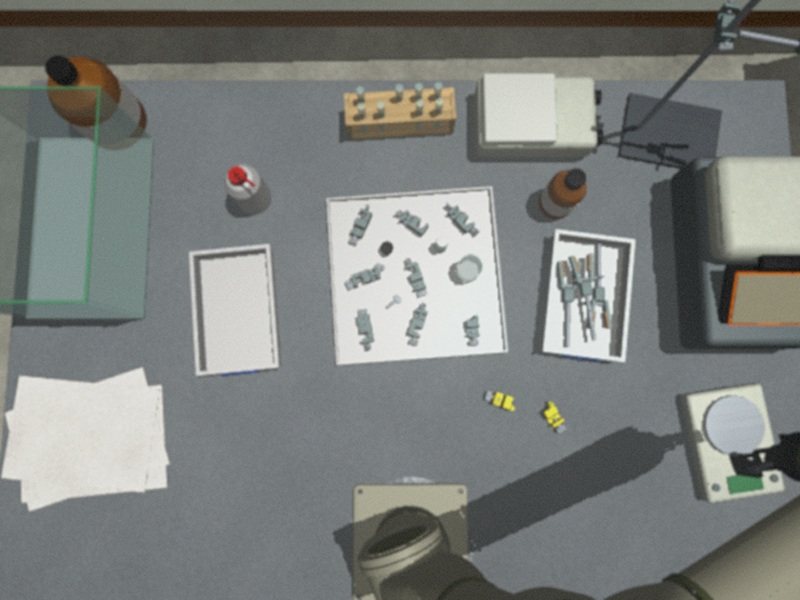

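View pics/side.png

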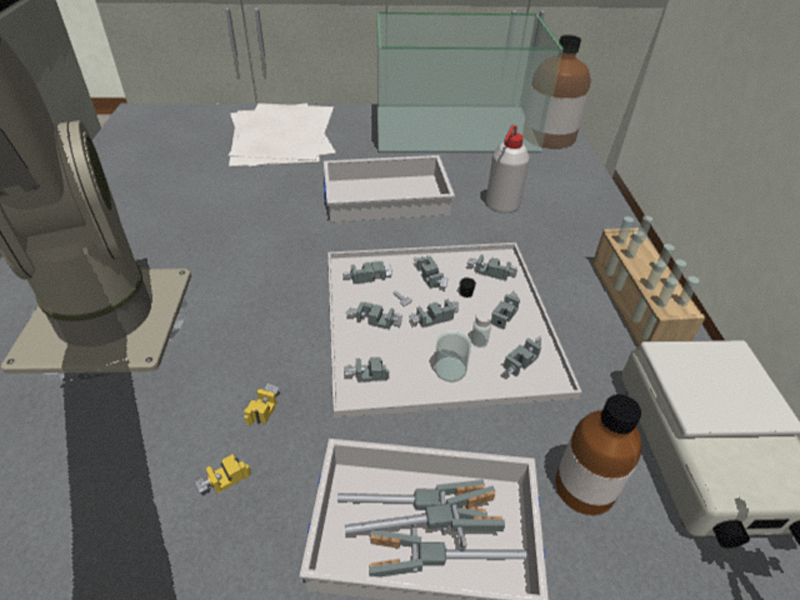

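The top view shows the tray at the centre with eight grey heads. The empty crate is on the left (235,310) and the clamp crate on the right (590,295). The yellow heads on the bench are look-alikes. In the side view, the head at (368,370) looks short. I'll zoom in on both views.

```bash
python3 - <<'E'
from h import *
p=camera('top'); s=camera('side')
save('sc.png',s['img'][195:325,265:460],4)
save('tc.png',p['img'][150:292,260:408],4)
W=world(p); Z=W[...,2]
g=p['img'].astype(int); 
m=((Z>0.013)&(Z<0.05)&(g.max(-1)<175)&(g.max(-1)-g.min(-1)<60)).astype(np.uint8)
m[:155]=0;m[288:]=0;m[:,:265]=0;m[:,403:]=0
n,l,st,c=cv2.connectedComponentsWithStats(m)
for i in range(1,n):
    if st[i,4]<40: continue
    X=W[l==i]; c0,sz,a=cv2.minAreaRect((X[:,:2]*1000).astype(np.float32))
    print(st[i,4],'pix',np.round(c[i]),'rect',np.round(c0),np.round(sz),round(a),'zmax',X[:,2].max().round(3), 'med',np.round(np.median(X,0),3))
E
```

```text
235 pix [288. 180.] rect [659. 105.] [27. 88.] 64 zmax 0.037 med [0.656 0.105 0.027]
210 pix [369. 176.] rect [ 668. -112.] [85. 25.] 41 zmax 0.035 med [ 0.667 -0.111  0.028]
186 pix [329. 177.] rect [665.  -4.] [71. 24.] 56 zmax 0.037 med [ 0.662 -0.007  0.029]
89 pix [309. 198.] rect [606.  49.] [26. 26.] 24 zmax 0.038 med [0.605 0.049 0.03 ]
40 pix [351. 199.] rect [605. -62.] [26. 11.] 67 zmax 0.049 med [ 0.601 -0.062  0.032]
52 pix [378. 209.] rect [ 572. -131.] [45. 19.] 57 zmax 0.049 med [ 0.578 -0.135  0.034]
200 pix [332. 221.] rect [544. -12.] [84. 24.] 20 zmax 0.038 med [ 0.542 -0.012  0.027]
225 pix [292. 221.] rect [543.  95.] [25. 86.] 24 zmax 0.037 med [0.545 0.094 0.027]
203 pix [333. 259.] rect [444. -15.] [25. 88.] 71 zmax 0.036 med [ 0.443 -0.014  0.028]
243 pix [292. 262.] rect [432.  93.] [84. 26.] 9 zmax 0.036 med [0.437 0.093 0.03 ]
155 pix [377. 263.] rect [ 430. -131.] [59. 25.] 5 zmax 0.036 med [ 0.435 -0.131  0.028]
```

View pics/sc.png

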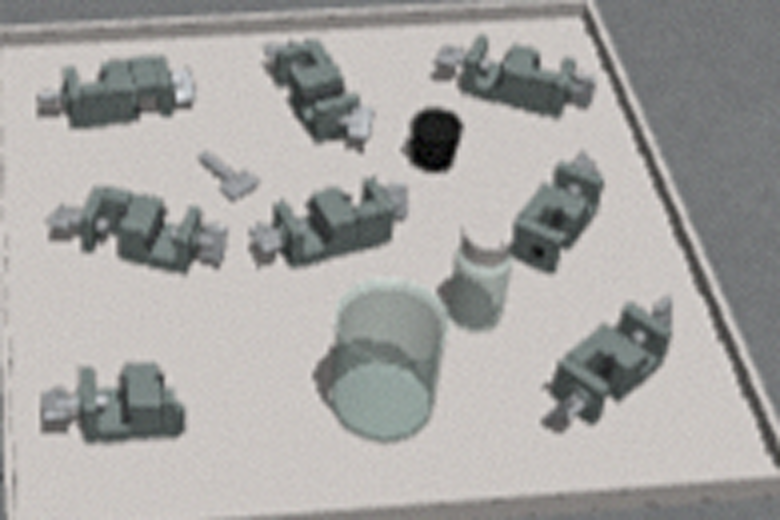

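View pics/tc.png

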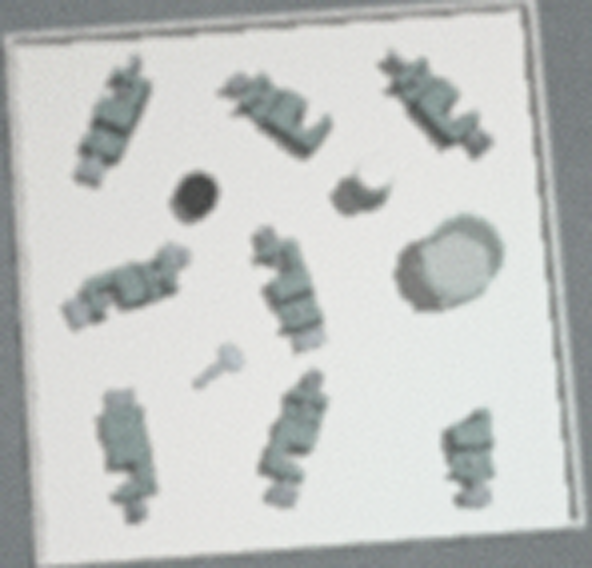

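The missing screw is on the head at top crop (300,120), world (0.664,-0.005): its far end is a bare wall. The snapped jaw is on the one at (470,455), world (0.433,-0.131). For the bent screw I'll rectify each head in its own frame.

```bash
python3 - <<'E'
from h import *
C=[(659,105),(668,-112),(665,-4),(544,-12),(543,95),(444,-15),(432,93),(430,-131)]
ims={}
for n in ('top','side'):
    P=[camera(n) for _ in range(6)]; p=P[0]; p['img']=np.mean([q['img'] for q in P],0).astype(np.uint8); D=np.stack([q['depth'] for q in P]); p['depth']=np.median(D,0); ims[n]=p
W=world(ims['top']); tiles={'top':[],'side':[]}
for i,c in enumerate(C):
    c=np.array(c)/1000
    X=W[(np.linalg.norm(W[...,:2]-c,axis=-1)<.055)&(W[...,2]>.022)&(W[...,2]<.045)]
    b=np.linalg.norm(X[:,:2]-c,axis=1)<.034; X=X[b]
    r=cv2.minAreaRect((X[:,:2]*1000).astype(np.float32)); bx=cv2.boxPoints(r); e=bx[1]-bx[0]; e2=bx[2]-bx[1]
    e=e if np.linalg.norm(e)>np.linalg.norm(e2) else e2; a=np.arctan2(e[1],e[0])
    mu=X[:,:2].mean(0); ca,sa=np.cos(a),np.sin(a)
    print(i,np.round(r[0]),np.round(r[1]),'axis deg',round(np.degrees(a)),np.round(mu*1000), 'z',np.median(X[:,2]).round(4))
    for n,p in ims.items():
        yy,xx=np.mgrid[:140,:200]; u=(xx-100)/1800; v=-(yy-70)/1800
        G=np.stack([c[0]+u*ca-v*sa,c[1]+u*sa+v*ca,0*u+.017],-1)
        f=240/np.tan(np.radians(p['vertical_fov'])/2); k=G@p['R'].T+p['t']
        tiles[n].append(cv2.remap(p['img'],(k[...,0]/k[...,2]*f+p['cx']).astype(np.float32),(k[...,1]/k[...,2]*f+p['cy']).astype(np.float32),cv2.INTER_CUBIC))
rows=[np.hstack(tiles[n][j:j+4]) for n in ('top','side') for j in (0,4)]
save('m.png',np.vstack(rows))
# crate
p=ims['top'];b=outline_of('crate',p)[0]['region']; X=W[b]; 
print('crate',boxes_of('crate',p)[0]['position'], cv2.minAreaRect((X[X[:,2]>.04][:,:2]*1000).astype(np.float32)), cv2.minAreaRect((X[:,:2]*1000).astype(np.float32)), np.percentile(X[:,2],[5,50,95]))
E
```

```text
0 [658. 106.] [26. 65.] axis deg -23 [660. 104.] z 0.0304
1 [ 668. -112.] [66. 25.] axis deg 42 [ 668. -111.] z 0.03
2 [666.  -5.] [68. 27.] axis deg 56 [663.  -6.] z 0.0299
3 [544. -13.] [66. 26.] axis deg 20 [545. -13.] z 0.0303
4 [546.  93.] [26. 61.] axis deg -69 [546.  95.] z 0.0302
5 [445. -15.] [26. 63.] axis deg -18 [444. -14.] z 0.0302
6 [431.  94.] [65. 26.] axis deg 10 [436.  93.] z 0.0305
7 [ 430. -131.] [60. 25.] axis deg 3 [ 435. -132.] z 0.0297Traceback (most recent call last):
  File "<stdin>", line 23, in <module>
ValueError: only the last four pictures can be asked about
```

View pics/m.png

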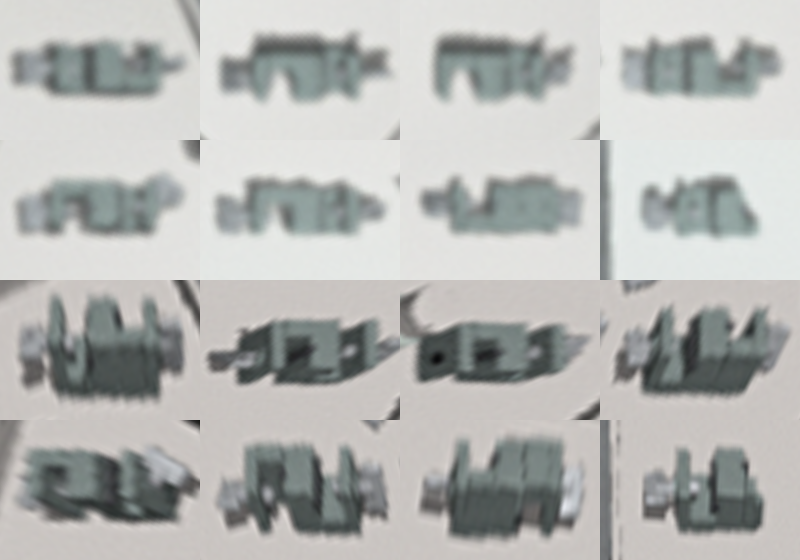

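Tile 4, the head at (0.546,0.095), has the bent screw: its right end tilts up in both rectified views. Next I'll refine the three grasp centres and the crate pose.

```bash
cat > plan.py <<'E'
import sys; from h import *
# plan.py x y z yawdeg : prints successive calls' end rows in tool units
def plan(tx,ty,tz,tyaw):
    o=manip.get_obs(); q=o['ee_rot']; P=np.array(o['position']); psi=2*np.arctan2(q[1],q[0])
    print('from',P.round(4),'yaw',np.degrees(psi).round(1))
    T=np.array([tx,ty,tz]); ty_=np.radians(tyaw)
    for _ in range(8):
        X=np.array([[np.cos(psi),np.sin(psi),0],[np.sin(psi),-np.cos(psi),0],[0,0,-1]])
        d=X@(T-P)/.15; s=((psi-ty_+np.pi)%(2*np.pi)-np.pi)/np.radians(30)
        k=max(1,np.abs(d).max()); 
        st=np.append(d/k,np.clip(s,-1,1)).round(3); 
        if abs(st).max()<.004: break
        print(st.tolist()); P=P+X.T@st[:3]*.15; psi-=st[3]*np.radians(30)
if __name__=='__main__': plan(*map(float,sys.argv[1:]))
E
python3 - <<'E'
from h import *
p=camera('top'); D=[p['depth']]+[camera('top')['depth'] for _ in range(3)]
cr=outline_of('crate',p); p['depth']=np.median(D,0)
W=world(p)
for n,c,a in [('snap',(435,-131),3),('bent',(544,95),-69),('miss',(663,-6),56)]:
    c=np.array(c)/1000; a=np.radians(a); e=np.array([np.cos(a),np.sin(a)]); f=np.array([-e[1],e[0]])
    d=W[...,:2]-c; near=(np.linalg.norm(d,axis=-1)<.055)
    for lo in (.013,.0275):
        k=near&(W[...,2]>lo)&(W[...,2]<.045); u=d[k]@e*1000; v=d[k]@f*1000
        h,_=np.histogram(u,np.arange(-55,56,5)); print(n,lo,'u',np.percentile(u,[1,99]).round(),'v',np.percentile(v,[2,98]).round(),h)
for b in cr[:2]:
    k=b['region']; X=W[k]; print(b['conf'],np.percentile(X[:,2],[5,50,95]).round(3)); 
    if 1:
        F=X[(X[:,2]<.012)]; r=cv2.minAreaRect((F[:,:2]*1000).astype(np.float32)); print('floor',r, len(F))
        F=X[(X[:,2]>.042)&(X[:,2]<.06)]; r=cv2.minAreaRect((F[:,:2]*1000).astype(np.float32)); print('rim',r, len(F))
E
python3 plan.py .44 -.131 .13 3
```

```text
snap 0.013 u [-53.  27.] v [-12.  13.] [18  0  0  0 16 16  7 17 18 11 12 25 18 21 18 10  4  0  0  0  0  0]
snap 0.0275 u [-17.  25.] v [-12.  12.] [ 0  0  0  0  0  0  0 10 16  0  0  9 18 19 17  9  1  0  0  0  0  0]
bent 0.013 u [-42.  44.] v [-12.  15.] [ 0  0  9 13 11 15 19 13  8 17 20 20 21 17 13 16 20 14 11  8  2  0]
bent 0.0275 u [-27.  30.] v [-11.  14.] [ 0  0  0  0  0 10 17  7  6 14 17 16 17  0  0  6 18  2  0  0  0  0]
miss 0.013 u [-32.  40.] v [-14.  11.] [ 0  0  0  0 16 18 10  9 15 21 19 19 11 14 21 21  6  8  7  2  0  0]
miss 0.0275 u [-31.  37.] v [-14.  11.] [ 0  0  0  0  8 17  7  7 11 19 18 17  1  0  6 18  2  3  2  0  0  0]
0.78 [0.002 0.005 0.051]
floor ((482.4482421875, 363.8314514160156), (272.8509216308594, 157.92823791503906), 5.595630168914795) 4972
rim ((473.1609191894531, 364.760009765625), (260.170166015625, 168.8409881591797), 5.816701889038086) 1151
0.69 [0.006 0.016 0.065]
floor ((561.6751098632812, -126.48919677734375), (45.89179992675781, 55.577415466308594), 75.90645599365234) 180
rim ((558.6900024414062, -124.5267333984375), (43.08279037475586, 48.34913635253906), 71.07987213134766) 52
from [ 0.2077 -0.5895  0.2533] yaw 19.4
[1.0, -0.956, 0.332, 0.547]
[0.574, -1.0, 0.277, 0.0]
[0.443, -0.772, 0.213, 0.0]
```

{"op": "carry_out", "data": {
  "deltas": [
    [1.0,-0.956,0.332,0.547,0.2],
    [1.0,-0.956,0.332,0.547,0.2],
    [1.0,-0.956,0.332,0.547,0.2],
    [1.0,-0.956,0.332,0.547,0.2]
  ],
  "force": 60
}}

```text
clock: 2.05
position: [0.3032, -0.401, 0.203]
ee_rot: [1.0, 0.028, -0.0, -0.0]
ft_force: [-0.4, -1.4, 0.0]
grip_width: 0.601
grasp_force: 0.0
```

{"op": "carry_out", "data": {
  "deltas": [
    [0.574,-1.0,0.277,0,0.2],
    [0.574,-1.0,0.277,0,0.2],
    [0.574,-1.0,0.277,0,0.2],
    [0.574,-1.0,0.277,0,0.2]
  ]
}}

```text
clock: 2.55
position: [0.381, -0.2465, 0.1615]
ee_rot: [1.0, 0.029, -0.0, -0.0]
ft_force: [-0.8, 0.3, -0.1]
grip_width: 0.6
grasp_force: 0.0
```

```bash
python3 plan.py .443 -.131 .10 3
```

```text
from [ 0.381  -0.2465  0.1615] yaw 3.4
[0.458, -0.744, 0.41, 0.013]
```

{"op": "carry_out", "data": {
  "deltas": [
    [0.458,-0.744,0.41,0.013,0.2],
    [0.458,-0.744,0.41,0.013,0.2],
    [0.458,-0.744,0.41,0.013,0.2],
    [0.458,-0.744,0.41,0.013,0.2],
    [0.458,-0.744,0.41,0.013,0.2]
  ]
}}

```text
clock: 3.18
position: [0.4423, -0.1368, 0.101]
ee_rot: [1.0, 0.022, 0.0, 0.0]
ft_force: [0.6, 0.1, -0.6]
grip_width: 0.602
grasp_force: 0.0
```

```bash
python3 plan.py .443 -.131 .031 3; python3 -c "
from h import *
s=camera('side'); save('g1.png',s['img'][190:340,240:440],3)"
```

```text
from [ 0.4423 -0.1368  0.101 ] yaw 2.5
[0.007, -0.038, 0.466, -0.017]
```

View pics/g1.png

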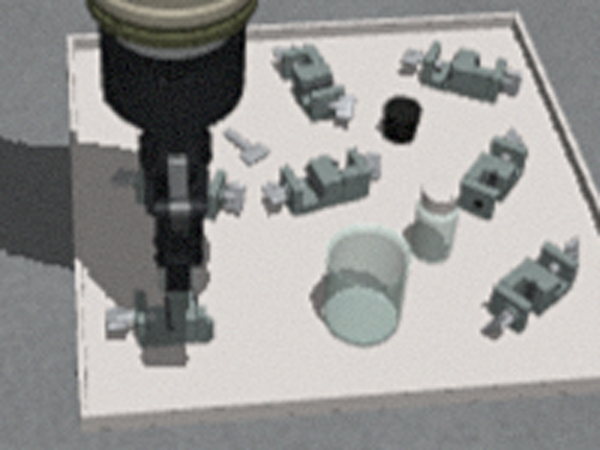

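The gripper (180,300) is right over the snapped head, so I'm descending and gripping.

{"op": "carry_out", "data": {
  "deltas": [
    [0.01,0,0.25,0,0.2],
    [0.01,0,0.46,0,0.2],
    [0.01,0,0.46,0,0.2],
    [0.01,0,0.46,0,0.2],
    [0.01,0,0.46,0,-1],
    [0.01,0,0.46,0,-1],
    [0.01,0,0.46,0,-1],
    [0.01,0,0.46,0,-1],
    [0.01,0,0.46,0,-1]
  ]
}}

```text
clock: 4.35
position: [0.4449, -0.1354, 0.033]
ee_rot: [1.0, 0.023, 0.001, 0.001]
ft_force: [-3.2, 0.6, 8.9]
grip_width: 0.289
grasp_force: 58.6
```

{"op": "carry_out", "data": {
  "deltas": [
    [0,0,-0.3,0,-1],
    [0,0,-0.6,0,-1],
    [0,0,-0.6,0,-1],
    [0,0,-0.6,0,-1]
  ]
}}

```text
clock: 4.85
position: [0.4436, -0.1351, 0.1213]
ee_rot: [1.0, 0.023, -0.0, 0.0]
ft_force: [-0.4, -0.0, -2.0]
grip_width: 0.292
grasp_force: 59.9
```

```bash
python3 plan.py .544 .370 .13 94
```

```text
from [ 0.4436 -0.1351  0.1213] yaw 2.6
[0.246, -1.0, -0.017, -1.0]
[0.961, -1.0, -0.024, -1.0]
[0.976, -0.283, -0.017, -1.0]
[0.0, 0.0, -0.0, -0.047]
```

{"op": "carry_out", "data": {
  "deltas": [
    [0.246,-1,-0.03,-0.35,-1],
    [0.246,-1,-0.03,-0.7,-1],
    [0.246,-1,-0.03,-1,-1],
    [0.246,-1,-0.03,-1,-1]
  ]
}}

```text
clock: 5.35
position: [0.4734, 0.0191, 0.1248]
ee_rot: [0.959, 0.284, -0.001, -0.001]
ft_force: [-0.9, -0.7, -1.7]
grip_width: 0.287
grasp_force: 59.8
```

{"op": "carry_out", "data": {
  "deltas": [
    [0.961,-1,-0.02,-0.35,-1],
    [0.961,-1,-0.02,-0.7,-1],
    [0.961,-1,-0.02,-1,-1],
    [0.961,-1,-0.02,-1,-1],
    [0.961,-1,-0.02,-1,-1]
  ]
}}

```text
clock: 5.98
position: [0.5139, 0.2211, 0.1276]
ee_rot: [0.854, 0.52, -0.001, -0.001]
ft_force: [0.0, -0.4, -0.6]
grip_width: 0.286
grasp_force: 59.8
```

{"op": "carry_out", "data": {
  "deltas": [
    [0.976,-0.283,0,-0.35,-1],
    [0.976,-0.283,0,-0.7,-1],
    [0.976,-0.283,0,-1,-1],
    [0.976,-0.283,0,-1,-1],
    [0.976,-0.283,0,-1,-1]
  ]
}}

```text
clock: 6.6
position: [0.5449, 0.3674, 0.128]
ee_rot: [0.693, 0.721, -0.001, 0.001]
ft_force: [0.1, -0.7, -1.0]
grip_width: 0.288
grasp_force: 59.8
```

```bash
python3 plan.py .544 .370 .034 94; python3 -c "
from h import *
s=camera('side'); save('c1.png',s['img'][60:240,200:440],2.5)"
```

```text
from [0.5449 0.3674 0.128 ] yaw 92.3
[0.018, -0.005, 0.627, -0.055]
```

View pics/c1.png

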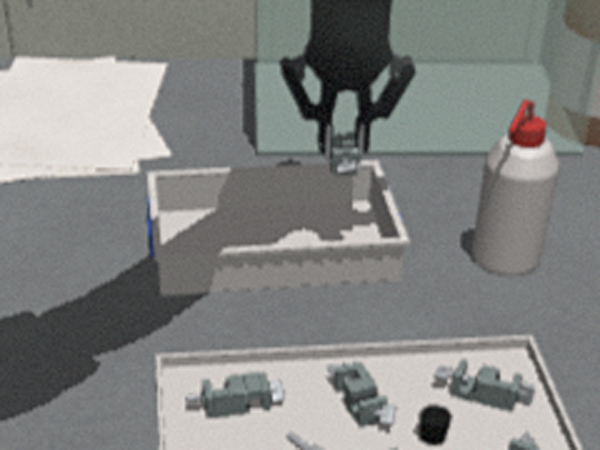

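The snapped head is held over the far half of the empty crate (345,150), so I'm lowering it.

{"op": "carry_out", "data": {
  "deltas": [
    [0,0,0.3,0,-1],
    [0,0,0.5,0,-1],
    [0,0,0.58,0,-1],
    [0,0,0.61,0,-1],
    [0,0,0.625,0,-1],
    [0,0,0.625,0,-1],
    [0,0,0.625,0,-1]
  ]
}}

```text
clock: 7.52
position: [0.5445, 0.3704, 0.0359]
ee_rot: [0.691, 0.723, 0.0, 0.0]
ft_force: [0.4, 0.9, -2.2]
grip_width: 0.289
grasp_force: 59.8
```

{"op": "carry_out", "data": {
  "deltas": [
    [0,0,0.01,0,-1],
    [0,0,0.018,0,-1],
    [0,0,0.018,0,-1]
  ]
}}

```text
clock: 7.9
position: [0.5443, 0.3702, 0.0332]
ee_rot: [0.691, 0.723, 0.0, 0.0]
ft_force: [-1.7, -2.0, 5.0]
grip_width: 0.287
grasp_force: 60.7
```

{"op": "carry_out", "data": {
  "deltas": [
    [0,0,0,0,-0.6],
    [0,0,0,0,-0.3],
    [0,0,0,0,-0.1],
    [0,0,0,0,-0.1],
    [0,0,-0.2,0,-0.1],
    [0,0,-0.5,0,-0.1],
    [0,0,-0.6,0,0],
    [0,0,-0.6,0,0.1]
  ]
}}

```text
clock: 8.9
position: [0.5446, 0.3704, 0.1232]
ee_rot: [0.691, 0.723, 0.001, 0.0]
ft_force: [0.1, 0.6, -1.4]
grip_width: 0.554
grasp_force: 0.0
```

```bash
python3 plan.py .544 .095 .10 111
```

```text
from [0.5446 0.3704 0.1232] yaw 92.6
[-1.0, -0.048, 0.084, -0.613]
[-0.779, -0.3, 0.071, -0.0]
```

{"op": "carry_out", "data": {
  "deltas": [
    [-0.4,-0.02,0.03,-0.3,0.2],
    [-1,-0.048,0.084,-0.613,0.2],
    [-1,-0.048,0.084,-0.613,0.2],
    [-1,-0.048,0.084,-0.613,0.2]
  ]
}}

```text
clock: 9.4
position: [0.5438, 0.2162, 0.1078]
ee_rot: [0.568, 0.823, -0.002, -0.0]
ft_force: [-0.3, 1.0, 0.3]
grip_width: 0.598
grasp_force: 0.0
```

{"op": "carry_out", "data": {
  "deltas": [
    [-0.4,-0.15,0.04,0,0.2],
    [-0.779,-0.3,0.071,0,0.2],
    [-0.779,-0.3,0.071,0,0.2],
    [-0.779,-0.3,0.071,0,0.2],
    [-0.779,-0.3,0.071,0,0.2]
  ]
}}

```text
clock: 10.02
position: [0.5434, 0.0971, 0.0992]
ee_rot: [0.565, 0.825, 0.0, -0.0]
ft_force: [-0.3, 0.4, 0.7]
grip_width: 0.601
grasp_force: 0.0
```

```bash
python3 plan.py .544 .095 .033 111; python3 -c "
from h import *
s=camera('side'); save('g2.png',s['img'][90:290,240:460],3)"
```

```text
from [0.5434 0.0971 0.0992] yaw 111.2
[-0.015, -0.001, 0.441, 0.006]
```

View pics/g2.png

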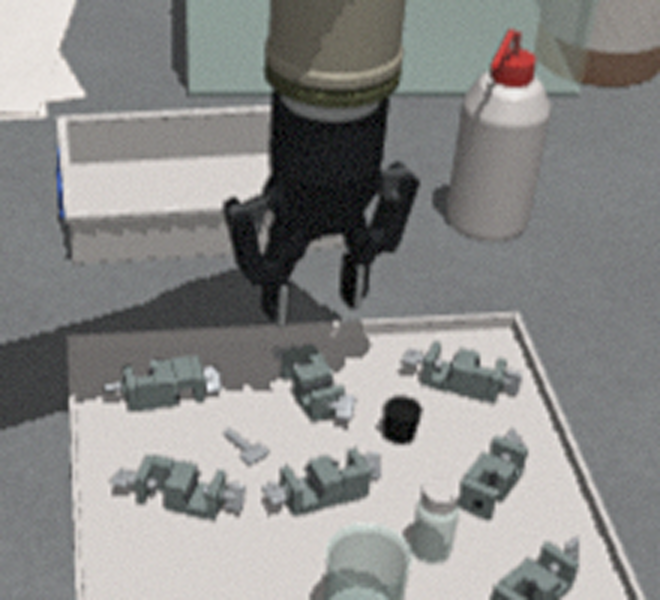

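The fingers straddle the bent head (315,385), whose bent screw shows at (345,408). Next: descend, grip and lift.

{"op": "carry_out", "data": {
  "deltas": [
    [-0.01,0,0.25,0,0.2],
    [-0.01,0,0.4,0,0.2],
    [-0.01,0,0.44,0,0.2],
    [-0.01,0,0.44,0,0.2],
    [-0.01,0,0.44,0,-1],
    [-0.01,0,0.44,0,-1],
    [-0.01,0,0.44,0,-1],
    [-0.01,0,0.44,0,-1],
    [-0.01,0,0.44,0,-1]
  ]
}}

```text
clock: 11.2
position: [0.5451, 0.0936, 0.0345]
ee_rot: [0.566, 0.824, 0.001, 0.001]
ft_force: [-0.8, 0.5, 6.5]
grip_width: 0.29
grasp_force: 59.8
```

{"op": "carry_out", "data": {
  "deltas": [
    [0,0,-0.3,0,-1],
    [0,0,-0.62,0,-1],
    [0,0,-0.62,0,-1],
    [0,0,-0.62,0,-1]
  ]
}}

```text
clock: 11.7
position: [0.5439, 0.0929, 0.1258]
ee_rot: [0.567, 0.824, -0.0, 0.0]
ft_force: [0.6, -0.9, -0.8]
grip_width: 0.286
grasp_force: 59.8
```

```bash
python3 plan.py .474 .365 .125 94
```

```text
from [0.5439 0.0929 0.1258] yaw 111.0
[1.0, 0.115, 0.003, 0.566]
[0.852, -0.156, 0.002, 0.0]
```

{"op": "carry_out", "data": {
  "deltas": [
    [0.4,0.05,0,0.3,-1],
    [0.8,0.1,0,0.566,-1],
    [1,0.115,0,0.566,-1],
    [1,0.115,0,0.566,-1]
  ]
}}

```text
clock: 12.2
position: [0.5044, 0.2421, 0.1249]
ee_rot: [0.68, 0.733, -0.001, -0.001]
ft_force: [0.4, -0.9, -1.8]
grip_width: 0.286
grasp_force: 59.6
```

{"op": "carry_out", "data": {
  "deltas": [
    [0.35,-0.07,0,0,-1],
    [0.7,-0.13,0,0,-1],
    [0.852,-0.156,0,0,-1],
    [0.852,-0.156,0,0,-1],
    [0.852,-0.156,0,0,-1]
  ]
}}

```text
clock: 12.82
position: [0.4751, 0.3634, 0.1252]
ee_rot: [0.683, 0.731, -0.001, 0.0]
ft_force: [0.0, -0.3, -2.0]
grip_width: 0.285
grasp_force: 59.6
```

```bash
python3 plan.py .474 .365 .036 94
```

```text
from [0.4751 0.3634 0.1252] yaw 93.9
[0.011, -0.007, 0.595, -0.003]
```

{"op": "carry_out", "data": {
  "deltas": [
    [0,0,0.3,0,-1],
    [0,0,0.5,0,-1],
    [0,0,0.57,0,-1],
    [0,0,0.59,0,-1],
    [0,0,0.6,0,-1],
    [0,0,0.607,0,-1],
    [0,0,0.607,0,-1]
  ]
}}

```text
clock: 13.7
position: [0.4745, 0.3655, 0.0357]
ee_rot: [0.682, 0.731, 0.0, 0.0]
ft_force: [0.6, 0.7, -1.8]
grip_width: 0.286
grasp_force: 59.6
```

{"op": "carry_out", "data": {
  "deltas": [
    [0,0,0.006,0,-1],
    [0,0,0.012,0,-1],
    [0,0,0.012,0,-1]
  ]
}}

```text
clock: 14.08
position: [0.4745, 0.3655, 0.0345]
ee_rot: [0.682, 0.731, 0.0, 0.0]
ft_force: [-3.6, -3.4, 10.2]
grip_width: 0.282
grasp_force: 61.1
```

Contact. Releasing and heading for the third head.

{"op": "carry_out", "data": {
  "deltas": [
    [0,0,0,0,-0.6],
    [0,0,0,0,-0.3],
    [0,0,0,0,-0.1],
    [0,0,0,0,-0.1],
    [0,0,-0.2,0,-0.1],
    [0,0,-0.5,0,-0.1],
    [0,0,-0.6,0,0],
    [0,0,-0.6,0,0.1]
  ]
}}

```text
clock: 15.08
position: [0.4747, 0.3656, 0.124]
ee_rot: [0.682, 0.731, 0.001, 0.0]
ft_force: [-0.0, 1.6, -0.9]
grip_width: 0.548
grasp_force: 0.0
```

```bash
python3 plan.py .663 -.0085 .105 56
```

```text
from [0.4747 0.3656 0.124 ] yaw 94.0
[-1.0, 0.419, 0.049, 1.0]
[-0.762, 1.0, 0.057, 0.267]
[-0.22, 0.393, 0.02, -0.0]
```

{"op": "carry_out", "data": {
  "deltas": [
    [-0.4,0.17,0,0.35,0.2],
    [-0.8,0.34,0.03,0.7,0.2],
    [-1,0.419,0.049,1,0.2],
    [-1,0.419,0.049,1,0.2]
  ]
}}

```text
clock: 15.58
position: [0.5485, 0.2156, 0.1137]
ee_rot: [0.85, 0.527, -0.002, 0.001]
ft_force: [-0.6, 0.9, 0.6]
grip_width: 0.6
grasp_force: 0.0
```

{"op": "carry_out", "data": {
  "deltas": [
    [-0.25,0.33,0.02,0.1,0.2],
    [-0.5,0.66,0.04,0.267,0.2],
    [-0.762,1,0.057,0.267,0.2],
    [-0.762,1,0.057,0.267,0.2]
  ]
}}

```text
clock: 16.08
position: [0.6331, 0.0462, 0.1053]
ee_rot: [0.884, 0.467, -0.001, 0.001]
ft_force: [0.0, 0.6, -0.4]
grip_width: 0.601
grasp_force: 0.0
```

```bash
python3 plan.py .663 -.0085 .105 56
```

```text
from [0.6331 0.0462 0.1053] yaw 55.7
[-0.189, 0.37, 0.002, -0.011]
```

{"op": "carry_out", "data": {
  "deltas": [
    [-0.189,0.37,0,-0.01,0.2],
    [-0.189,0.37,0,-0.01,0.2],
    [-0.189,0.37,0,-0.01,0.2],
    [-0.189,0.37,0,-0.01,0.2]
  ]
}}

```text
clock: 16.58
position: [0.6618, -0.0004, 0.1072]
ee_rot: [0.881, 0.473, -0.0, -0.001]
ft_force: [0.4, -0.0, 0.7]
grip_width: 0.601
grasp_force: 0.0
```

```bash
python3 plan.py .663 -.0085 .033 56; python3 -c "
from h import *
s=camera('side'); save('g3.png',s['img'][90:290,240:460],3)"
```

```text
from [ 6.618e-01 -4.000e-04  1.072e-01] yaw 56.5
[-0.041, 0.037, 0.495, 0.017]
```

View pics/g3.png

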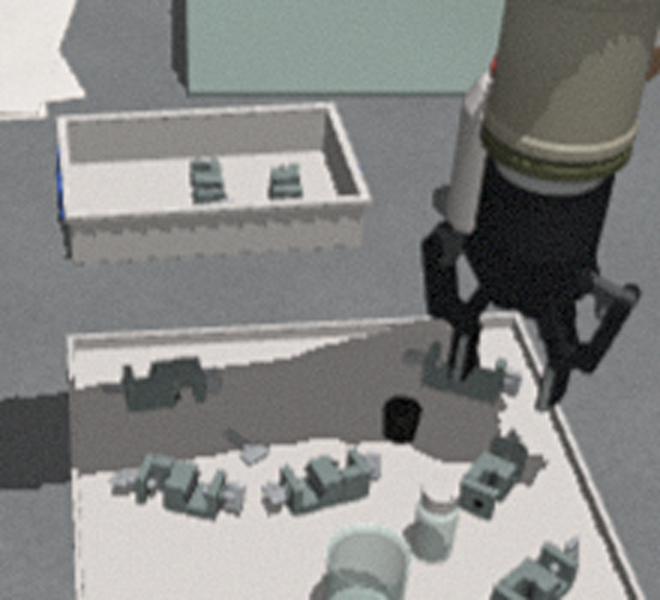

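Both placed heads lie flat in the crate (207,180) and (286,182), and the fingers straddle the missing-screw head (495,475). I'll descend part-way and check alignment.

{"op": "carry_out", "data": {
  "deltas": [
    [-0.015,0.015,0.2,0,0.2],
    [-0.015,0.015,0.3,0,0.2],
    [-0.015,0.015,0.3,0,0.2],
    [-0.015,0.015,0.3,0,0.2]
  ]
}}

```text
clock: 17.12
position: [0.6635, -0.0054, 0.0635]
ee_rot: [0.882, 0.472, 0.001, 0.0]
ft_force: [0.5, -1.1, 0.2]
grip_width: 0.602
grasp_force: 0.0
```

```bash
python3 plan.py .663 -.0085 .033 56
```

```text
from [ 0.6635 -0.0054  0.0635] yaw 56.3
[-0.019, 0.009, 0.203, 0.011]
```

{"op": "carry_out", "data": {
  "deltas": [
    [-0.015,0.007,0.12,0,0.2],
    [-0.015,0.007,0.19,0,0.2],
    [-0.015,0.007,0.2,0,0.2],
    [-0.015,0.007,0.2,0,0.2],
    [-0.015,0.007,0.2,0,-1],
    [-0.015,0.007,0.2,0,-1],
    [-0.015,0.007,0.2,0,-1],
    [-0.015,0.007,0.2,0,-1],
    [-0.015,0.007,0.2,0,-1]
  ]
}}

```text
clock: 18.25
position: [0.6633, -0.0084, 0.0333]
ee_rot: [0.882, 0.472, 0.001, 0.0]
ft_force: [-0.8, 0.7, 6.0]
grip_width: 0.288
grasp_force: 59.8
```

{"op": "carry_out", "data": {
  "deltas": [
    [0,0,-0.3,0,-1],
    [0,0,-0.62,0,-1],
    [0,0,-0.62,0,-1],
    [0,0,-0.62,0,-1]
  ]
}}

```text
clock: 18.75
position: [0.6621, -0.0086, 0.1245]
ee_rot: [0.882, 0.472, -0.001, -0.0]
ft_force: [0.3, -0.1, -2.6]
grip_width: 0.292
grasp_force: 59.6
```

```bash
python3 plan.py .404 .360 .125 94
```

```text
from [ 0.6621 -0.0086  0.1245] yaw 56.3
[0.39, -1.0, -0.001, -1.0]
[1.0, -0.801, -0.002, -0.256]
[0.553, -0.332, -0.0, -0.0]
```

{"op": "carry_out", "data": {
  "deltas": [
    [0.15,-0.4,0,-0.35,-1],
    [0.3,-0.8,0,-0.7,-1],
    [0.39,-1,0,-1,-1],
    [0.39,-1,0,-1,-1]
  ]
}}

```text
clock: 19.25
position: [0.5677, 0.1265, 0.1241]
ee_rot: [0.727, 0.687, -0.001, -0.001]
ft_force: [0.0, -0.9, -1.4]
grip_width: 0.287
grasp_force: 59.7
```

{"op": "carry_out", "data": {
  "deltas": [
    [0.33,-0.27,0,-0.1,-1],
    [0.66,-0.54,0,-0.256,-1],
    [1,-0.801,0,-0.256,-1],
    [1,-0.801,0,-0.256,-1]
  ]
}}

```text
clock: 19.75
position: [0.4568, 0.2843, 0.1248]
ee_rot: [0.68, 0.733, -0.0, -0.001]
ft_force: [0.1, -1.0, -2.4]
grip_width: 0.285
grasp_force: 59.7
```

```bash
python3 plan.py .404 .360 .125 94
```

```text
from [0.4568 0.2843 0.1248] yaw 94.3
[0.529, -0.313, -0.001, 0.01]
```

{"op": "carry_out", "data": {
  "deltas": [
    [0.3,-0.17,0,0,-1],
    [0.529,-0.313,0,0,-1],
    [0.529,-0.313,0,0,-1],
    [0.529,-0.313,0,0,-1],
    [0.529,-0.313,0,0,-1]
  ]
}}

```text
clock: 20.38
position: [0.409, 0.3552, 0.1249]
ee_rot: [0.683, 0.73, -0.0, 0.0]
ft_force: [0.1, 0.9, -2.2]
grip_width: 0.283
grasp_force: 59.7
```

```bash
python3 plan.py .404 .360 .0355 94
```

```text
from [0.409  0.3552 0.1249] yaw 93.8
[0.034, -0.031, 0.596, -0.006]
```

{"op": "carry_out", "data": {
  "deltas": [
    [0.01,-0.01,0.3,0,-1],
    [0.01,-0.01,0.5,0,-1],
    [0.01,-0.01,0.57,0,-1],
    [0.01,-0.01,0.59,0,-1],
    [0.01,-0.01,0.598,0,-1],
    [0.01,-0.01,0.603,0,-1],
    [0.01,-0.01,0.603,0,-1]
  ]
}}

```text
clock: 21.25
position: [0.4064, 0.3583, 0.0356]
ee_rot: [0.682, 0.731, 0.0, 0.0]
ft_force: [-0.4, 0.5, -1.7]
grip_width: 0.286
grasp_force: 59.7
```

{"op": "carry_out", "data": {
  "deltas": [
    [0,0,0.007,0,-1],
    [0,0,0.014,0,-1],
    [0,0,0.014,0,-1]
  ]
}}

```text
clock: 21.62
position: [0.4062, 0.3582, 0.0333]
ee_rot: [0.682, 0.731, -0.0, 0.0]
ft_force: [-1.2, -2.6, 4.4]
grip_width: 0.286
grasp_force: 60.4
```

{"op": "carry_out", "data": {
  "deltas": [
    [0,0,0,0,-0.6],
    [0,0,0,0,-0.3],
    [0,0,0,0,-0.1],
    [0,0,0,0,-0.1],
    [0,0,-0.2,0,-0.1],
    [0,0,-0.5,0,-0.1],
    [0,0,-1,0,0],
    [0,0,-1,0,0.1],
    [-0.6,0,-1,0,0.1],
    [-1,0,-1,0,0.1],
    [-1,0,-1,0,0.1],
    [-1,0,-1,0,0.1]
  ]
}}

```text
clock: 23.12
position: [0.417, 0.206, 0.1823]
ee_rot: [0.684, 0.73, -0.001, 0.001]
ft_force: [-0.8, -0.1, 0.2]
grip_width: 0.547
grasp_force: 0.0
```

```bash
python3 -c "
from h import *
s=camera('side'); save('end.png',s['img'][100:340,230:480],2.5)"
```

```text
(no output)
```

View pics/end.png

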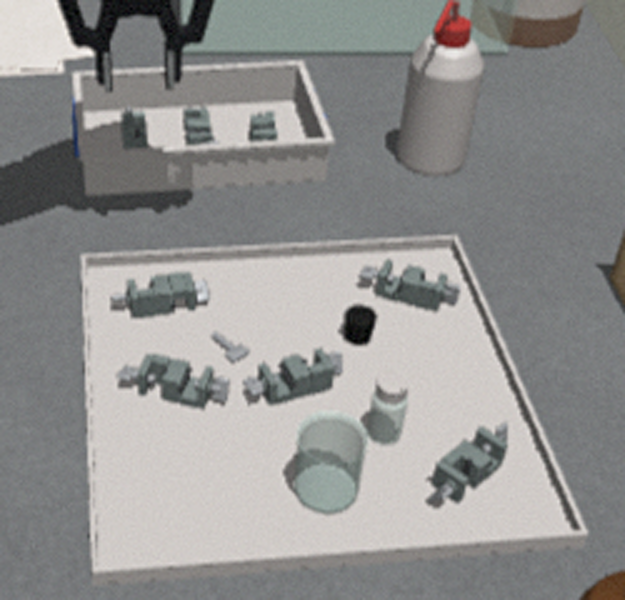

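The three culled heads lie flat and apart in the crate at (133,128), (198,125) and (263,125). The five sound heads and everything else on the tray are where they were, so I'm handing in.

```bash
python3 -c "
from h import *
print(ticket.hand_in())"
```

```text
the job is handed in; nothing more can be done
None
```

I set the three damaged boss heads (missing screw, snapped jaw, bent screw) flat and apart on the empty crate's floor and handed the job in at about 23 s; the last picture shows the sound heads and other tray items in place.

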